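# Block a stone drill core on the sloping rest

### The job

Fetch the round stone core from under the narrow steel bridge and lay it on the sloping wooden rest, its whole length on the board and parallel to the fence, between the fence at the upper end and the sliding stop. Then slide the stop up by its post until the core is held snugly between stop and fence with no play, without dropping or forcing it, and let go. Leave the loose things standing between bridge and rest where they are.

Things in the scene. Friction and masses are not known exactly. Their poses are not given: they have to be found in the camera images.
- core_center (a point): centre of the loose stone drill core, a plain cylinder 50 mm in diameter, 120 mm long, 0.4 to 0.9 kg, lying on its side; x is its long axis (y and z turn as it rolls). It starts on the bridge's 6 mm base plate, its axis roughly along the bridge's y, and rolls off sideways if brushed. Grip it across its diameter near mid-length
- bridge: fixed grey steel bridge, a narrow shelf on two side plates; origin under its centre on the table. Base 220 (x) by 160 mm (y), 6 thick. Shelf 40 mm wide (y = -20 to 20), underside 196 mm up, a spanner on it up to 215; side plates x = +-107. Both y ends are open. The shelf covers the core's middle: grip it from either y end, the gripper leaning about 40 degrees outward over that end
- rest: fixed sloping wooden rest; origin under its centre on the table. y points uphill from stop to fence; the board rises 4 degrees that way and is level along x. Board 170 (x) by 235 mm (y), top 34 mm above the table at the origin. Fence: full width, 20 mm thick, 40 mm high. A core laid on the board rolls downhill (-y) until the stop blocks it
- rest_fence (a point): middle of the foot of the fence's inner face, on the board's top surface, 92.5 mm uphill of the origin along the board
- stop (a joint): travel of the sliding stop up the board in m: 0 lowest (150 mm between its face and the fence); the clear gap to the fence is 0.150 - value, so at 0.100 the gap is 50 mm. Starts between 0 and 0.02. Dry friction of 3 N holds it wherever it is left
- stop_post (a point): middle of the grip part of the upright steel post on the sliding stop: 30 mm (x) by 20 mm (y), from 30 mm below this point (top of the stop block) to 21 mm above. y is the sliding direction, uphill to the fence. The stop block is 120 (x) by 30 (y) mm, 35 mm high; its face lies 15 mm uphill of the post's middle
- block_center (a point): centre of a loose wood block, 42 x 60 x 30 mm; leave alone
- felt_center (a point): centre of a loose felt wheel, 60 mm diameter, 25 mm high; leave alone
- tile_center (a point): centre of a loose grey granite sample tile, 56 x 56 x 10 mm; leave alone
Not all that is in view belongs to the job. There is more than one size of the part that bears core_center; the job needs the larger.

How it is judged (in metres and radians):
On the way:
1. the core lies on the rest between fence and stop, let go, its whole length on the board (x of core_center in the frame of rest between -0.025 and 0.025 m and y of core_center in the frame of rest between -0.06 and 0.09 m and z of core_center in the frame of rest between 0.045 and 0.075 m and contact force between the fingers and core below 0.5 N and linear speed of core below 0.05 m/s), for 0.2 s.
At the end, for the whole second after the job is handed in: The core lies on the board against the fence (within 2 mm) and parallel to it within 3 degrees, off-centre along the fence by less than 25 mm; the stop is slid up so that the gap between stop and fence is less than 2 mm wider than the core; all at rest and let go (x of core_center in the frame of rest between -0.025 and 0.025 m and y of core_center in the frame of rest between -0.06 and 0.09 m and z of core_center in the frame of rest between 0.045 and 0.075 m and contact force between the fingers and core below 0.5 N and y of core_center in the frame of rest between 0.0633 and 0.069 m and value of joint stop above 0.098 m and angle between the x axis of core_center and the x axis of rest, either way round below 0.05 rad and linear speed of core below 0.01 m/s and velocity of joint stop below 0.005 m/s); the robot touches nothing.
It fails at once if the core is dropped on the rest or forced (more than 60 N between core and rest or stop) (contact force between core and rest above 60 N).
It fails at once if a bystander (block, felt wheel or tile) is moved by more than 20 mm (distance of any of block_center, felt_center, tile_center from where it was at the start of the episode above 0.02 m).
It also fails if it takes over 53 s, if anything falls off the work surface, if the arm or the gripper's body presses on something with over 40 N, if the wrist force passes 120 N, or if a joint passes its speed limit or range.

### The arm

A 6-joint arm with a two-finger parallel gripper is mounted at the origin on the work surface; the furniture and walls round the work are solid. World frame = base frame: x ahead of the robot, y to its left, z up, the work surface at z = 0. Lengths are in m, angles in degrees, forces in N, time in s.
With the tool pointing down it reaches from about 0.35 to 0.875 m from the base axis. Payload 4.2 kg.
Tool frame: the origin (TCP) lies midway between the tips of the shut fingers; the grasp point (between the pads) lies 19 mm behind it; z points along the fingers, y is the direction in which the jaws open and shut (so a half turn about z gives the same grasp; the last joint's range is limited). The gripper opens to 87 mm and grips with 3 to 60 N. Pads are 19 mm wide; open, the fingers measure 117 mm over their backs; the gripper's body (75 mm by 190 mm) begins 51 mm behind the grasp point.
Start: joints at [82.197, 22.042, 0.453, 0, -68.411, -14.817], TCP at [0.24, 0.577, 0.223] pointing down, gripper open.
Joint ranges: [-179.83, 179.83], [-69.29, 118.12], [-61.27, 80.66], [-181.25, 117.63], [-171.15, -9.14], [-177.46, 177.46]. Speed limits (degrees/s): [159.86, 159.86, 180, 180, 180, 180].

### API

Orientations are given as a 3x3 rotation matrix whose columns are the frame's x, y, z axes.
In Python, from station import r gives the robot as it stands.
- The arm moves only by the tool carry_out, never from a script. Its argument "steps" is a list of rows, each a list of 2 entries, a list of its own where there are three numbers: the shift along the tool's x, y, z in cm, then the turn about the tool's z in degrees. In form: [[[x, y, z], twist], ...]. A call has 1 to 20 rows; each row is the pose to reach, as a shift and turn from the pose measured when the call began, along the tool's axes at that moment; what a row does not reach only later rows make up. A row lasts 1/10 s, in which the tool goes at most 50 mm and 8.59 degrees, less where a joint would pass 70% of its speed; a pose out of reach is approached as far as the arm can. A call with a gripper value outside its range is refused whole. "gripper" is the gripper's target within -1 to 1 (fully open at 1, half-way at 0, shut at -1), set as the call begins (left out, the last holds). The fingers move at their own pace and stop on an object; the grip force is fixed at half the most. Time passes only in rows, so rows that repeat a pose let the fingers close. It gives the time, the measured TCP pose, the force and the opening at its end, in the units of the state.
- r.sense(): the state, without advancing time (a new reading comes with each control period).
- r.capture(name): name is "scene" or "top"; returns the picture (480x640x3 uint8, red, green, blue); there is no depth.
- r.calibration(name): a dict with "camera_matrix" (3x3 intrinsics, pixels), "D" ([k1, k2, p1, p2, k3] as OpenCV has them; the pictures are not rectified), "world_from_camera" (4x4, takes a point from camera to world coordinates). Camera axes: x right, y up, looking along -z (the intrinsics and any distortion apply to the point x, -y, -z); pixel columns grow to the right and rows downward; lengths in m; the calibration is good to about 2 mm. A picture is of the moment at which its call begins. calibration takes no time and is no camera call.
- r.finish_job(): hands the job in, once; it reports no verdict.
Trained networks look in the newest picture that a camera, given by its name, has taken for a name from the list of things; names that differ only in an ending like _2 or _b are one class to them, and where a whole thing is asked for, a point or a joint stands for the part that bears it (a point fixed in the world has none). Each returns a list of dicts, best first, with "confidence" (0 to 1); they miss things now and then, are a little off and sometimes report something else, mostly with a low value. They report only what shows in the picture. A call takes as long as a camera call. They do not tell look-alikes from the thing itself.
- r.cut_out(camera, target): "pixels" (480x640 bool, what is visible of it).
- r.place_of(camera, target): "centre" ([x, y, z] in m, in world coordinates, good to about 4 mm: a listed point, or the origin of a listed thing).
The state is a dict: "time_s": time; "joints": joint angles; "joint_velocities": joint speeds; "effort": joint torques, N m; "tcp_pos": TCP position; "ee_rot": TCP orientation; "wrist_force": force on the tool from outside, world axes, zero at the start; "moment": the same for the moment, N m; "gripper_width": opening from 0.0 (shut) to 1.0 (fully open).
Only numpy, scipy, OpenCV 4.12 (cv2) and the standard library are available. Lean on these libraries where they do the work, as an engineer would, in place of code of your own. Each camera call takes 0.05 s, during which the arm holds its last target. There are 200 camera calls.

## Working session

There is one attempt and no reset: what is moved stays moved. The work goes in short steps, Python scripts to look and compute and a tool call to move; the robot and the scene stay as the last step left them, time stands still between calls to the robot, and variables do not carry over. Pictures are saved under pics/ and viewed, about 8 in all and at most 12, crops included, and the job is handed in when it is done.

Besides the shell and the picture viewer there is one more tool, called after "Call:" by a JSON object that holds its "fn" and its "kwargs". carry_out: Moves the arm, as the interface text tells. Its arguments: {"type":"object","properties":{"steps":{"type":"array","items":{"type":"array"}},"gripper":{"type":"number"}},"required":["steps"]}

```bash
ls; mkdir -p pics; python3 - <<'E'
from station import r
import cv2,numpy as np
s=r.sense(); print({k:np.round(v,3).tolist() for k,v in s.items()})
for c in("scene","top"):
    cv2.imwrite(f"pics/{c}0.png",r.capture(c)[:,:,::-1])
    k=r.calibration(c); print(c,np.round(k["camera_matrix"],1).tolist(),np.round(k["D"],3),np.round(k["world_from_camera"],3).tolist())
    for t in["core_center","bridge","rest","rest_fence","stop","stop_post","block_center","felt_center","tile_center"]:
        try: print(c,t,[(np.round(d["centre"],3).tolist(),round(d["confidence"],2)) for d in r.place_of(c,t)])
        except Exception as e: print(t,e)
E
```

```text
pics
{'time_s': 0.0, 'joints': [82.195, 22.093, 0.378, -0.031, -68.412, -14.815], 'joint_velocities': [-0.045, -0.06, -0.001, -0.045, 0.007, 0.065], 'effort': [0.001, -39.067, 18.74, 4.22, 0.011, -0.0], 'tcp_pos': [0.24, 0.576, 0.221], 'ee_rot': [[0.923, -0.385, -0.001], [-0.385, -0.923, -0.002], [0.0, 0.002, -1.0]], 'wrist_force': [-0.01, 0.495, 0.268], 'moment': [0.014, 0.026, 0.018], 'gripper_width': 0.996}
scene [[434.2, 0.0, 321.9], [0.0, 434.2, 238.0], [0.0, 0.0, 1.0]] [-0.104  0.     0.     0.     0.   ] [[0.6, 0.457, -0.656, -0.26], [-0.8, 0.335, -0.498, -0.574], [-0.008, 0.824, 0.566, 0.676], [0.0, 0.0, 0.0, 1.0]]
scene core_center [([0.197, -0.378, 0.016], 0.86), ([0.512, -0.253, 0.03], 0.67), ([0.542, 0.184, 0.0], 0.16)]
scene bridge [([0.545, -0.244, -0.005], 0.81)]
scene rest [([0.543, 0.184, 0.001], 0.61)]
scene rest_fence [([0.635, 0.198, 0.043], 0.79), ([0.634, -0.024, 0.017], 0.16)]
stop it knows: block_center, bridge, core_center, felt_center, rest, rest_fence, stop_post, tile_center
scene stop_post [([0.473, 0.172, 0.097], 0.75)]
scene block_center [([0.631, -0.022
[... 203 characters left out ...]
  0.    0.  ] [[0.017, 0.999, -0.035, 0.368], [-1.0, 0.018, 0.021, -0.061], [0.022, 0.035, 0.999, 1.198], [0.0, 0.0, 0.0, 1.0]]
top core_center [([0.194, -0.378, 0.022], 0.83), ([0.515, -0.25, 0.032], 0.71)]
top bridge [([0.541, -0.245, -0.001], 0.89)]
top rest [([0.544, 0.183, -0.003], 0.63)]
top rest_fence [([0.635, 0.194, 0.039], 0.65), ([0.546, -0.023, 0.001], 0.44)]
stop it knows: block_center, bridge, core_center, felt_center, rest, rest_fence, stop_post, tile_center
top stop_post [([0.463, 0.17, 0.094], 0.83), ([0.627, -0.022, 0.014], 0.2)]
top block_center [([0.63, -0.024, 0.016], 0.9)]
top felt_center [([0.465, -0.021, 0.014], 0.72)]
top tile_center [([0.546, -0.025, -0.001], 0.75)]
```

View pics/scene0.png

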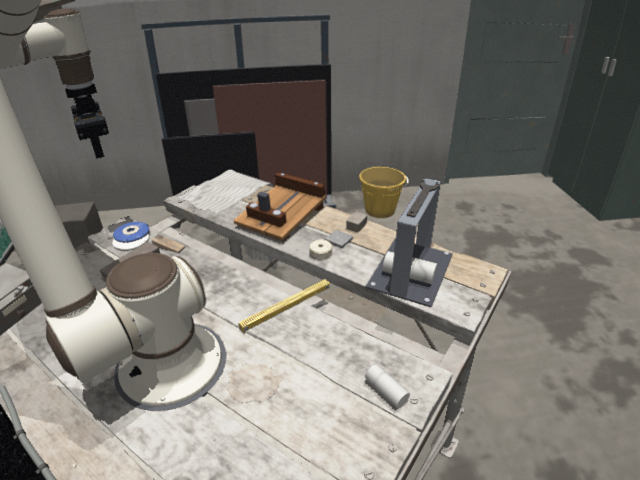

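View pics/top0.png

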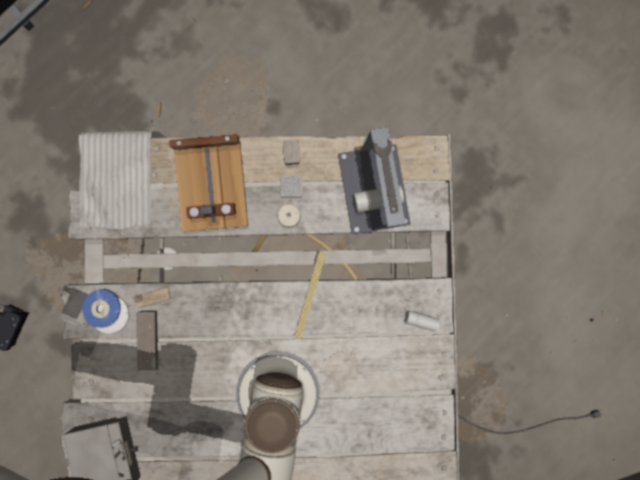

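The scene holds two stone cylinders. One is at scene (386,386) / top (422,320), loose on the bench and smaller. The other is at scene (410,266) / top (368,200), under the bridge. The one under the bridge fits the description, and I'll confirm it in an enlarged crop.

The moves can't tilt the tool. My idea is to draw the core out endwise with a vertical gripper, then grip it again at mid-length.

```bash
cat > h.py <<'E'
from station import r
import cv2,numpy as np
def cam(c):
    k=r.calibration(c); T=np.array(k["world_from_camera"]); return np.array(k["camera_matrix"]),np.array(k["D"]),T
F=np.diag([1.,-1,-1])
def proj(c,P):
    K,D,T=cam(c); P=np.atleast_2d(P).astype(float)
    R=F@T[:3,:3].T; t=-R@T[:3,3]
    return cv2.projectPoints(P,cv2.Rodrigues(R)[0],t,K,D)[0].reshape(-1,2)
def ray(c,uv,z):
    K,D,T=cam(c); uv=np.atleast_2d(uv).astype(float)
    n=cv2.undistortPoints(uv.reshape(-1,1,2),K,D).reshape(-1,2)
    d=np.c_[n,np.ones(len(n))]@(T[:3,:3]@F).T; o=T[:3,3]
    return o+d*((z-o[2])/d[:,2])[:,None]
E
python3 - <<'E'
from h import *
a=cv2.imread("pics/scene0.png")[170:310,360:460]; b=cv2.imread("pics/top0.png")[120:240,330:430]
cv2.imwrite("pics/c1.png",np.hstack([cv2.resize(a,(400,560),interpolation=2),cv2.copyMakeBorder(cv2.resize(b,(400,480),interpolation=2),0,80,0,0,0)]))
a=cv2.imread("pics/scene0.png")[165:265,225:375]; b=cv2.imread("pics/top0.png")[125:240,165:315]
cv2.imwrite("pics/c2.png",np.hstack([cv2.copyMakeBorder(cv2.resize(x,None,fx=2.6,fy=4,interpolation=2),0,460-4*x.shape[0],0,0,0) for x in(a,b)]))
for c in("scene","top"):
    ms=r.cut_out(c,"core_center")
    for m in ms:
        p=m["pixels"]; ys,xs=np.nonzero(p); print(c,m["confidence"],len(xs),xs.mean(),ys.mean(),xs.min(),xs.max(),ys.min(),ys.max())
    for i,m in enumerate(ms[:2]): np.save(f"m_{c}{i}.npy",m["pixels"])
E
```

```text
scene 0.97 722 413.915512465374 267.9958448753463 383 436 251 282
scene 0.94 904 386.9612831858407 385.908185840708 365 409 365 407
scene 0.68 387 319.68992248062017 249.88888888888889 309 331 240 259
top 0.63 402 422.0348258706468 320.3358208955224 405 439 311 329
top 0.57 548 370.7773722627737 199.91423357664235 354 403 186 211
```

View pics/c1.png

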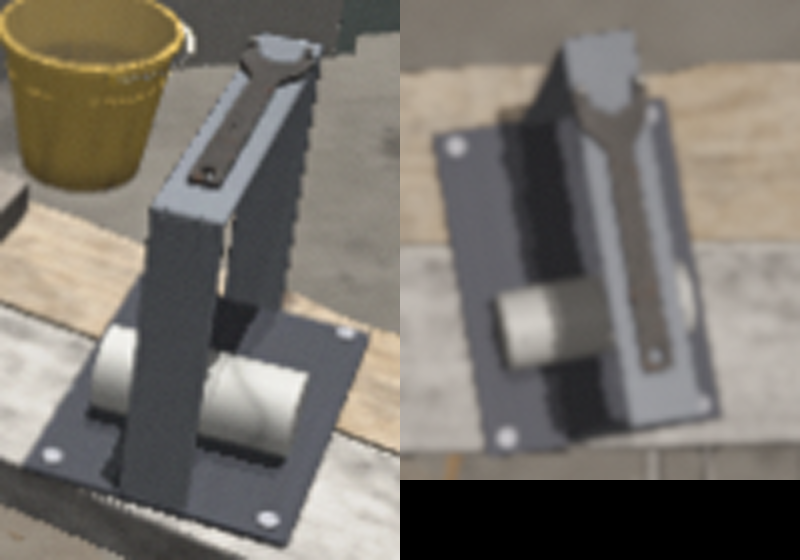

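View pics/c2.png

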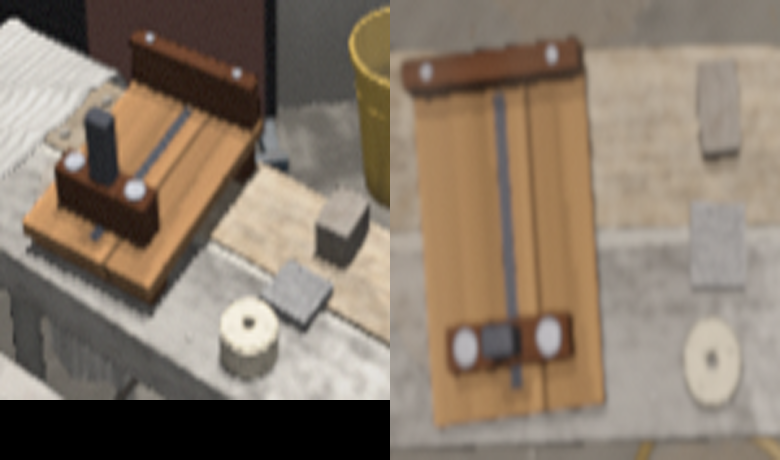

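Crop confirmed: the larger core is under the bridge, with both ends sticking out past the shelf (scene (383–437, 251–285)). The side plates are only as wide as the shelf. Next I'll fit the poses of the bridge, core and rest.

```bash
cat >> h.py <<'E'
def Rz(a): return np.array([[np.cos(a),-np.sin(a),0],[np.sin(a),np.cos(a),0],[0,0,1]])
def box(x0,x1,y0,y1,z0,z1): return np.array([[x,y,z] for x in(x0,x1) for y in(y0,y1) for z in(z0,z1)])
def fill(img,uv,v): cv2.fillConvexPoly(img,np.int32(np.round(cv2.convexHull(np.float32(uv)).reshape(-1,2)*16)),v,shift=4)
def cyl(x,y,z,a,L=.12,rad=.025):
    t=np.linspace(0,2*np.pi,40); u=np.array([np.cos(a),np.sin(a),0]); n=np.array([-u[1],u[0],0])
    return np.concatenate([np.array([x,y,z])+s*u*L/2+rad*(np.outer(np.cos(t),n)+np.outer(np.sin(t),[0,0,1])) for s in(-1,1)])
E
python3 - <<'E'
from h import *
from scipy.optimize import minimize
sc=np.array([[98,330],[0,0]])
top=np.array([[338.75,153],[351.75,233],[409.5,223],[396,145]])
P=ray("top",top,.006); print("top corners",P.round(3).tolist(),P.mean(0).round(4))
# scene crop corners (/4 +360,170): near-left (22,465), near-right (288,545), far right (370,335)
Q=ray("scene",np.array([[22,465],[288,545],[370,335]])/4+[360,170],.006); print("scene",Q.round(3).tolist(), ((Q[0]+Q[2])/2).round(4))
e=P[0]-P[1]+P[3]-P[2]; yaw=np.arctan2(e[1],e[0]); e2=Q[2]-Q[1]; print("yaw",np.degrees([yaw,np.arctan2(e2[1],e2[0])]))
yaw=(yaw+np.arctan2(e2[1],e2[0]))/2
B=(P.mean(0)+(Q[0]+Q[2])/2)/2; B[2]=0; R=Rz(yaw)
occ=[box(-.11,.11,-.02,.02,.196,.205),box(-.11,-.104,-.02,.02,0,.2),box(.104,.11,-.02,.02,0,.2)]
M={"scene":np.load("m_scene0.npy"),"top":np.load("m_top1.npy")}
def cost(p,v=0):
    s=0
    for c,m in M.items():
        im=np.zeros((480,640),np.uint8); fill(im,proj(c,cyl(p[0],p[1],.031,p[2])),1)
        for o in occ: fill(im,proj(c,o@R.T+B),0)
        k=(im>0); s+=1-(k&m).sum()/(k|m).sum()
        if v: print(c,(k&m).sum()/(k|m).sum())
    return s
best=min((minimize(cost,[.515,-.25,yaw+np.pi/2+d],method="Nelder-Mead",options=dict(initial_simplex=np.array([.515,-.25,yaw+np.pi/2+d])+np.vstack([np.zeros(3),np.diag([.008,.008,.08])]))) for d in(-.1,0,.1)),key=lambda o:o.fun)
p=best.x; cost(p,1); print("bridge",B,np.degrees(yaw),"core",p.round(4),np.degrees(p[2]),"core in bridge",R.T@(np.array([p[0],p[1],0])-B))
# rest
tp=lambda u,v:[(u-390)/2.6+165,v/4+125]
G=ray("top",[tp(437,425),tp(604,405)],.026); print("rest low edge",G.round(4).tolist(),np.degrees(np.arctan2(*(G[1]-G[0])[[0,1]])), np.linalg.norm(G[1]-G[0]))
g=ray("top",[tp(498,92),tp(517,385)],.034); print("groove",g.round(4).tolist(),np.degrees(np.arctan2(*(g[0]-g[1])[[1,0]])))
f=ray("top",[tp(405,92),tp(583,70)],.081); print("fence inner top edge",f.round(4).tolist(),np.linalg.norm(f[1]-f[0]),np.degrees(np.arctan2(*(f[1]-f[0])[[0,1]])))
E
```

```text
top corners [[0.634, -0.151, 0.006], [0.423, -0.188, 0.006], [0.452, -0.341, 0.006], [0.659, -0.303, 0.006]] [ 0.5421 -0.2459  0.006 ]
scene [[0.417, -0.187, 0.006], [0.447, -0.344, 0.006], [0.66, -0.302, 0.006]] [ 0.5383 -0.2447  0.006 ]
yaw [10.18966564 11.04577371]
scene 0.8424396442185514
top 0.8493589743589743
bridge [ 0.54018638 -0.24530531  0.        ] 10.617719673011429 core [ 0.5126 -0.2509  1.8053] 103.4372462222183 core in bridge [-0.02812011 -0.00039165  0.        ]
rest low edge [[0.4182, 0.2491, 0.026], [0.4342, 0.084, 0.026]] 174.49567213171744 0.16587466335440104
groove [[0.6339, 0.1928, 0.034], [0.445, 0.1689, 0.034]] 7.22360664243292
fence inner top edge [[0.6216, 0.2711, 0.081], [0.6385, 0.1021, 0.081]] 0.16991517261703312 174.28170997850756
```

```bash
cat >> h.py <<'E'
def go(x,y,z,ay):
    "shift (cm) and twist (deg) from now to TCP x,y,z with tool y at azimuth ay (deg, mod 180)"
    s=r.sense(); R=np.array(s["ee_rot"]); d=R.T@(np.array([x,y,z])-s["tcp_pos"])*100
    a=np.degrees(np.arctan2(R[1,1],R[0,1])); t=(-(ay-a)+90)%180-90
    print("t",s["time_s"],"tcp",np.round(s["tcp_pos"],4),"yaw_y",round(a,2),"tilt",R[:2,2].round(3),"j",np.round(s["joints"],0),"F",np.round(s["wrist_force"],1),"w",round(s["gripper_width"],3)); print("-> shift",d.round(2),"twist",round(t,2))
E
python3 -c "
from h import *
go(.4917,-.1634,.20,-166.6)"
```

```text
t 1.0 tcp [0.2404 0.5769 0.2226] yaw_y -112.62 tilt [-0. -0.] j [ 82.  22.   0.   0. -68. -15.] F [ 0.7 -0.2 -0. ] w 1.0
-> shift [51.67 58.67  2.26] twist 53.98
```

Call:
{"fn": "carry_out", "kwargs": {"steps": [[[51.7, 58.7, 2.3], 54], [[51.7, 58.7, 2.3], 54], [[51.7, 58.7, 2.3], 54], [[51.7, 58.7, 2.3], 54], [[51.7, 58.7, 2.3], 54], [[51.7, 58.7, 2.3], 54], [[51.7, 58.7, 2.3], 54], [[51.7, 58.7, 2.3], 54], [[51.7, 58.7, 2.3], 54], [[51.7, 58.7, 2.3], 54], [[51.7, 58.7, 2.3], 54], [[51.7, 58.7, 2.3], 54], [[51.7, 58.7, 2.3], 54], [[51.7, 58.7, 2.3], 54], [[51.7, 58.7, 2.3], 54], [[51.7, 58.7, 2.3], 54], [[51.7, 58.7, 2.3], 54], [[51.7, 58.7, 2.3], 54]], "gripper": 1}}

```text
time_s: 2.8
tcp_pos: [0.4916, -0.1645, 0.1991]
ee_rot: [[0.229, -0.973, -0.001], [-0.973, -0.229, 0.0], [-0.0, 0.001, -1.0]]
wrist_force: [-1.1, 0.7, 0.6]
gripper_width: 1.003
```

```bash
python3 - <<'E'
from h import *
a=r.capture("scene")[:,:,::-1].copy(); b=r.capture("top")[:,:,::-1].copy()
for c,im in(("scene",a),("top",b)):
    u=proj(c,cyl(.5126,-.2509,.031,1.8053))
    for q in u: cv2.circle(im,tuple(int(v) for v in q),0,(0,0,255),-1)
    t=r.sense()["tcp_pos"]; q=proj(c,t)[0]; cv2.circle(im,tuple(int(v) for v in q),1,(0,255,0),-1)
    u=proj(c,box(-.11,.11,-.02,.02,.196,.2)@Rz(np.radians(10.6)).T+[.5402,-.2453,0])
    for q in u: cv2.circle(im,tuple(int(v) for v in q),1,(255,0,255),-1)
cv2.imwrite("pics/v5.png",np.hstack([cv2.resize(a[120:310,330:460],(390,570),interpolation=2),cv2.resize(b[90:280,300:430],(390,570),interpolation=2)]))
print(r.place_of("top","core_center"),r.place_of("scene","core_center"))
E
```

```text
[{'centre': [0.193, -0.3742, 0.0174], 'confidence': 0.63}, {'centre': [0.5128, -0.2508, 0.0292], 'confidence': 0.4}] [{'centre': [0.1978, -0.3792, 0.0175], 'confidence': 0.71}, {'centre': [0.5119, -0.2523, 0.0303], 'confidence': 0.62}]
```

View pics/v5.png

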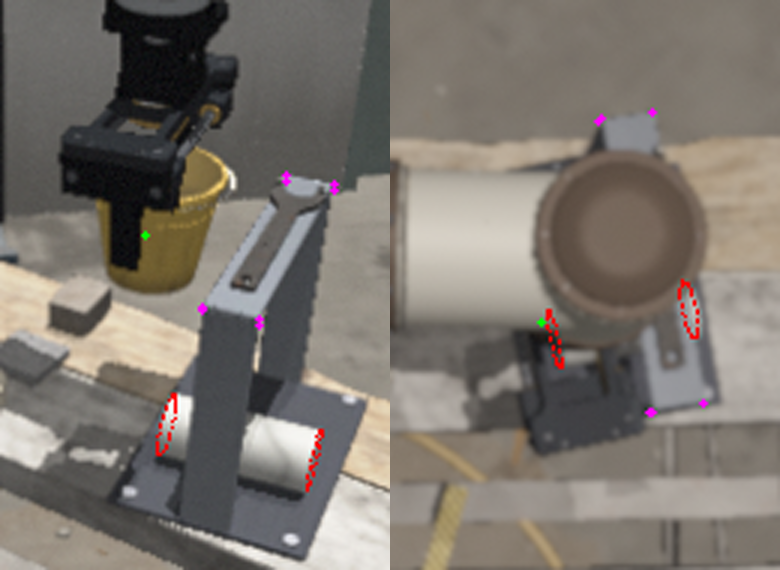

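The fit overlays match. The wrist coupling has a radius of about 44 mm, so a vertical gripper has to stay at least 65 mm from the bridge's mid-line. I'll first push the core endwise from the -y side with the back of an open finger, which reaches under the shelf. Then I'll grip it at the +y end.

```bash
python3 -c "
from h import *
go(.5437,-.3812,.265,103.4)"
```

```text
t 3.0 tcp [ 0.4917 -0.1628  0.1999] yaw_y -166.52 tilt [0.001 0.   ] j [ -0.  13. -16.  -0. -61.  14.] F [-0.6 -0.1  0.8] w 0.996
-> shift [22.45  0.03 -6.51] twist -89.92
```

Call:
{"fn": "carry_out", "kwargs": {"steps": [[[0, 0, -5], 0], [[0, 0, -6.5], 8], [[5, 0, -6.5], 16], [[10, 0, -6.5], 24], [[14, 0, -6.5], 33], [[18, 0, -6.5], 42], [[22.4, 0, -6.5], 50], [[22.4, 0, -6.5], 59], [[22.4, 0, -6.5], 67], [[22.4, 0, -6.5], 75], [[22.4, 0, -6.5], 83], [[22.4, 0, -6.5], 90], [[22.4, 0, -6.5], 90], [[22.4, 0, -6.5], 90]]}}

```text
time_s: 4.4
tcp_pos: [0.5441, -0.3798, 0.2652]
ee_rot: [[-0.972, -0.237, 0.001], [-0.237, 0.972, 0.0], [-0.001, -0.0, -1.0]]
wrist_force: [-0.3, -0.1, 0.0]
gripper_width: 0.999
```

```bash
python3 -c "
from h import *
go(.5437,-.3812,.018,103.4)"
```

```text
t 4.4 tcp [ 0.5441 -0.3798  0.2652] yaw_y 103.71 tilt [0.001 0.   ] j [-21.  25.  10.  -0. -76. -55.] F [-0.3 -0.1  0. ] w 0.999
-> shift [ 0.09 -0.13 24.72] twist 0.31
```

Call:
{"fn": "carry_out", "kwargs": {"steps": [[[0, 0, 5], 0], [[0, 0, 10], 0], [[0, 0, 15], 0], [[0, 0, 20], 0], [[0, 0, 23], 0], [[0, 0, 24.5], 0], [[0, 0, 24.5], 0], [[0, 0.5, 24.5], 0], [[0, 1, 24.5], 0], [[0, 1.4, 24.5], 0], [[0, 1.7, 24.5], 0], [[0, 2, 24.5], 0], [[0, 2.3, 24.5], 0], [[0, 2.3, 24.5], 0]]}}

```text
time_s: 5.8
tcp_pos: [0.5401, -0.3581, 0.0216]
ee_rot: [[-0.971, -0.238, 0.004], [-0.238, 0.971, -0.002], [-0.003, -0.003, -1.0]]
wrist_force: [1.0, -2.8, 5.1]
gripper_width: 0.999
```

```bash
python3 - <<'E'
from h import *
go(.5437,-.3812,.018,103.4)
a=r.capture("scene")[:,:,::-1].copy(); cv2.imwrite("pics/v6.png",cv2.resize(a[150:330,350:500],None,fx=4,fy=3.3,interpolation=2))
E
```

```text
t 5.8 tcp [ 0.5401 -0.3581  0.0216] yaw_y 103.74 tilt [ 0.004 -0.002] j [-19.  35.  -9.   0. -45. -57.] F [ 1.  -2.8  5.1] w 0.999
-> shift [ 0.2  -2.33  0.37] twist 0.34
```

View pics/v6.png

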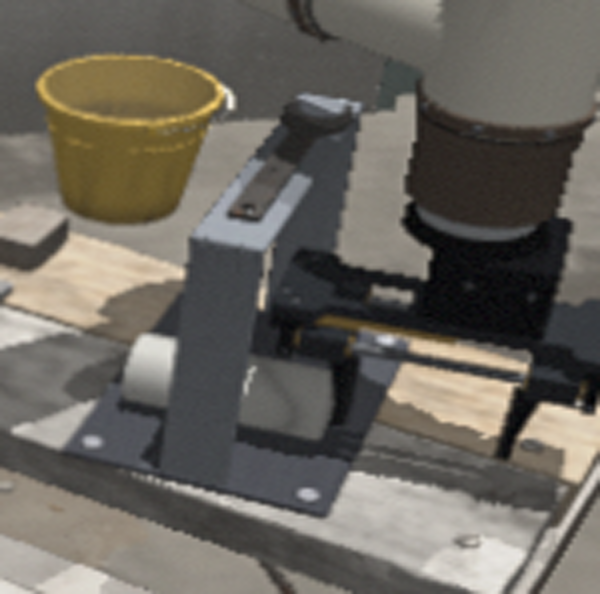

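The finger back is against the core's -y end at crop (340,390), the body passes under the shelf level, and the brown wrist still clears the shelf. I'll push another 36 mm.

Call:
{"fn": "carry_out", "kwargs": {"steps": [[[0, 0.4, 0], 0], [[0, 0.8, 0], 0], [[0, 1.2, 0], 0], [[0, 1.6, 0], 0], [[0, 2, 0], 0], [[0, 2.4, 0], 0], [[0, 2.7, 0], 0], [[0, 3, 0], 0], [[0, 3.2, 0], 0], [[0, 3.4, 0], 0], [[0, 3.5, 0], 0], [[0, 3.6, 0], 0], [[0, 3.6, 0], 0]]}}

```text
time_s: 7.15
tcp_pos: [0.5315, -0.3231, 0.0215]
ee_rot: [[-0.971, -0.237, 0.004], [-0.237, 0.971, -0.002], [-0.003, -0.003, -1.0]]
wrist_force: [1.5, -3.4, 3.0]
gripper_width: 1.001
```

```bash
python3 - <<'E'
from h import *
go(.5437,-.3812,.265,103.4)
E
```

```text
t 7.15 tcp [ 0.5315 -0.3231  0.0215] yaw_y 103.74 tilt [ 0.004 -0.002] j [-16.  33. -13.   0. -43. -60.] F [ 1.5 -3.4  3. ] w 1.001
-> shift [  0.12  -5.99 -24.33] twist 0.34
```

Call:
{"fn": "carry_out", "kwargs": {"steps": [[[0, -3, 0], 0], [[0, -6, 0], 0], [[0, -6, -5], 0], [[0, -6, -10], 0], [[0, -6, -15], 0], [[0, -6, -20], 0], [[0, -6, -25], 0], [[0, -2, -25], -8], [[0, 3, -25], -16], [[0, 8, -25], -24], [[0, 13, -25], -33], [[0, 18, -25], -41], [[0, 22, -25], -49], [[0, 24, -25], -58], [[0, 24, -25], -66], [[0, 24, -25], -74], [[0, 24, -25], -82], [[0, 24, -25], -90], [[0, 24, -25], -90]]}}

```text
time_s: 9.05
tcp_pos: [0.4717, -0.0886, 0.269]
ee_rot: [[0.237, -0.971, -0.002], [-0.971, -0.237, -0.0], [-0.0, 0.002, -1.0]]
wrist_force: [0.3, -1.3, 0.0]
gripper_width: 1.0
```

```bash
cat > fit.py <<'E'
from h import *
from scipy.optimize import minimize
yaw=np.radians(10.6); B=np.array([.5402,-.2453,0]); R=Rz(yaw)
occ=[box(-.11,.11,-.02,.02,.196,.205),box(-.11,-.104,-.02,.02,0,.2),box(.104,.11,-.02,.02,0,.2)]
def fit(x0,y0,a0,out):
    M={}
    for c in("scene","top"):
        im=r.capture(c)[:,:,::-1]; cv2.imwrite(f"pics/{out}_{c}.png",im)
        for m in r.cut_out(c,"core_center"):
            v,u=np.nonzero(m["pixels"]); 
            if np.linalg.norm(np.array([u.mean(),v.mean()])-proj(c,[x0,y0,.031])[0])<25: M[c]=m["pixels"]; print(c,m["confidence"],len(u)); break
    def cost(p):
        s=0
        for c,m in M.items():
            k=np.zeros((480,640),np.uint8); fill(k,proj(c,cyl(p[0],p[1],.031,p[2])),1)
            for o in occ: fill(k,proj(c,o@R.T+B),0)
            k=k>0; s+=1-(k&m).sum()/(k|m).sum()
        return s
    q=np.array([x0,y0,a0]); o=min((minimize(cost,q,method="Nelder-Mead",options=dict(initial_simplex=q+np.array([0,0,d])+np.vstack([np.zeros(3),np.diag([.008,.008,.08])]))) for d in(-.1,0,.1)),key=lambda o:o.fun)
    p=o.x; print("IoU loss",o.fun,"core",p.round(4),np.degrees(p[2]).round(1),"in bridge",(R.T@(np.array([p[0],p[1],0])-B)).round(4)); return p
E
python3 - <<'E'
from fit import *
p=fit(.502,-.207,1.8053,"v7"); print(r.place_of("top","core_center"),r.place_of("scene","core_center"))
go(p[0],p[1],.265,np.degrees(p[2])+90)
a=cv2.imread("pics/v7_scene.png"); b=cv2.imread("pics/v7_top.png")
for c,im in(("scene",a),("top",b)):
    for q in proj(c,cyl(p[0],p[1],.031,p[2])): cv2.circle(im,tuple(int(v) for v in q),0,(0,0,255),-1)
cv2.imwrite("pics/v7.png",np.hstack([cv2.resize(a[180:320,350:460],(396,504),interpolation=2),cv2.resize(b[120:260,310:420],(396,504),interpolation=2)]))
E
```

```text
scene 0.73 672
top 0.93 729
IoU loss 0.3682714443878179 core [ 0.5019 -0.2088  1.7859] 102.3 in bridge [-0.031   0.0429  0.    ]
[{'centre': [0.5027, -0.2073, 0.032], 'confidence': 0.71}, {'centre': [0.195, -0.3744, 0.0195], 'confidence': 0.64}] [{'centre': [0.5005, -0.2064, 0.0318], 'confidence': 0.92}, {'centre': [0.1994, -0.3798, 0.0173], 'confidence': 0.87}]
t 9.35 tcp [ 0.4733 -0.0894  0.2705] yaw_y -166.34 tilt [ 0.003 -0.001] j [  9.   6. -14.   0. -70.   5.] F [ 0.1 -0.6 -0.2] w 1.002
-> shift [12.28  0.04  0.58] twist 1.34
```

View pics/v7.png

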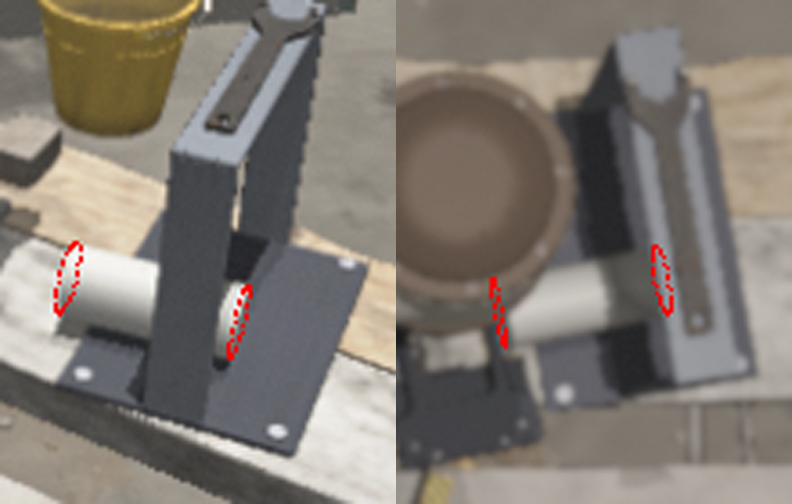

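Call:
{"fn": "carry_out", "kwargs": {"steps": [[[5, 0, 0], 1], [[7, 0, 5], 1], [[7, 0, 10], 1], [[7, 0, 15], 1], [[7, 0, 19], 1], [[7, 0, 22], 1], [[7, 0, 24], 1], [[7, 0, 25.5], 1], [[7.8, 0, 25.5], 1], [[8.5, 0, 25.5], 1], [[8.7, 0, 25.5], 1], [[8.7, 0, 25.5], 1]]}}

```text
time_s: 10.55
tcp_pos: [0.4953, -0.1749, 0.0168]
ee_rot: [[0.218, -0.976, 0.005], [-0.976, -0.218, -0.002], [0.003, -0.004, -1.0]]
wrist_force: [-0.3, -0.1, 0.8]
gripper_width: 1.0
```

Call:
{"fn": "carry_out", "kwargs": {"steps": [[[0, 0, 0], 0], [[0, 0, 0], 0], [[0, 0, 0], 0], [[0, 0, 0], 0], [[0, 0, 0], 0], [[0, 0, 0], 0], [[0, 0, 0], 0], [[0, 0, 0], 0]], "gripper": -1}}

```text
time_s: 11.35
tcp_pos: [0.4949, -0.1749, 0.0167]
ee_rot: [[0.218, -0.976, 0.004], [-0.976, -0.218, -0.001], [0.002, -0.003, -1.0]]
wrist_force: [-0.1, -0.8, 0.3]
gripper_width: 0.566
```

```bash
python3 - <<'E'
from h import *
go(.4948,-.1776,.014,-167)
E
```

```text
t 11.35 tcp [ 0.4949 -0.1749  0.0167] yaw_y -167.4 tilt [ 0.004 -0.001] j [ -2.  27. -28.   0. -35.  14.] F [-0.1 -0.8  0.3] w 0.566
-> shift [0.27 0.07 0.27] twist -0.4
```

The jaws stopped at 49 mm, so the core is gripped. I'll drag it out 34 mm, release, and regrip at mid-length.

Call:
{"fn": "carry_out", "kwargs": {"steps": [[[-0.5, 0, 0], 0], [[-1, 0, 0], 0], [[-1.5, 0, 0], 0], [[-2, 0, 0], 0], [[-2.5, 0, 0], 0], [[-3, 0, 0], 0], [[-3.4, 0, 0], 0], [[-3.4, 0, 0], 0]]}}

```text
time_s: 12.15
tcp_pos: [0.4871, -0.1408, 0.0166]
ee_rot: [[0.219, -0.976, 0.003], [-0.976, -0.219, -0.001], [0.002, -0.003, -1.0]]
wrist_force: [-0.4, 3.2, 0.4]
gripper_width: 0.565
```

Call:
{"fn": "carry_out", "kwargs": {"steps": [[[0, 0, 0], 0], [[0, 0, 0], 0], [[0, 0, 0], 0], [[0, 0, 0], 0], [[0, 0, 0], 0]], "gripper": 0.8}}

```text
time_s: 12.65
tcp_pos: [0.4871, -0.1409, 0.0165]
ee_rot: [[0.218, -0.976, 0.003], [-0.976, -0.218, -0.001], [0.002, -0.003, -1.0]]
wrist_force: [0.3, 0.6, -0.3]
gripper_width: 0.877
```

Call:
{"fn": "carry_out", "kwargs": {"steps": [[[0.8, 0, 0], 0], [[1.6, 0, 0], 0], [[2.4, 0, 0], 0], [[3.0, 0, 0], 0], [[3.2, 0, 0], 0], [[3.2, 0, 0], 0]]}}

```text
time_s: 13.25
tcp_pos: [0.494, -0.1726, 0.0165]
ee_rot: [[0.217, -0.976, 0.003], [-0.976, -0.217, -0.001], [0.002, -0.003, -1.0]]
wrist_force: [0.3, 1.0, -0.5]
gripper_width: 0.899
```

```bash
python3 - <<'E'
from fit import *
s=r.sense(); print(s["wrist_force"],s["gripper_width"],s["tcp_pos"])
p=fit(.495,-.175,1.79,"v8"); print(r.place_of("top","core_center")[:2],r.place_of("scene","core_center")[:2])
go(p[0],p[1],.014,np.degrees(p[2])+90)
E
```

```text
[ 0.27585356  1.01431678 -0.48390988] 0.8985006064938401 [ 0.4940441  -0.17257481  0.01652294]
scene 0.6 204
top 0.61 95
IoU loss 1.6579571484337599 core [ 0.4961 -0.18    1.7829] 102.2 in bridge [-0.0313  0.0723  0.    ]
[{'centre': [0.4957, -0.1769, 0.0337], 'confidence': 0.68}, {'centre': [0.195, -0.3733, 0.0217], 'confidence': 0.63}] [{'centre': [0.199, -0.3765, 0.0182], 'confidence': 0.62}, {'centre': [0.494, -0.1756, 0.0318], 'confidence': 0.57}]
t 13.55 tcp [ 0.4941 -0.1719  0.0166] yaw_y -167.36 tilt [ 0.003 -0.001] j [ -1.  26. -28.   0. -35.  14.] F [-0.8 -0.  -0.3] w 0.898
-> shift [ 0.84 -0.02  0.27] twist 0.48
```

Call:
{"fn": "carry_out", "kwargs": {"steps": [[[0.3, 0, 0], 0], [[0.3, 0, 0], 0], [[0.3, 0, 0], 0], [[0.3, 0, 0], 0], [[0.3, 0, 0], 0], [[0.3, 0, 0], 0], [[0.3, 0, 0], 0], [[0.3, 0, -1], 0], [[0.3, 0, -2], 0], [[0, 0, -4], 0], [[-2, 0, -7], 0], [[-4, 0, -10], 0], [[-6, 0, -13], 0], [[-8, 0, -16], 0], [[-10, 0, -16], 0], [[-10, 0, -16], 0]], "gripper": -1}}

```text
time_s: 15.15
tcp_pos: [0.4706, -0.0725, 0.1777]
ee_rot: [[0.22, -0.975, 0.005], [-0.975, -0.22, 0.001], [0.0, -0.005, -1.0]]
wrist_force: [-0.5, 0.7, -6.6]
gripper_width: 0.568
```

```bash
python3 - <<'E'
from h import *
r.capture("scene"); r.capture("top")
for n in("rest","rest_fence","stop_post"): print(n,[np.round(r.place_of(c,n)[0]["centre"],4) for c in("scene","top")])
go(.56,.18,.17,-173.5)
E
```

```text
rest [array([0.543 , 0.1854, 0.001 ]), array([ 5.400e-01,  1.832e-01, -5.000e-04])]
rest_fence [array([0.6342, 0.1969, 0.0432]), array([0.6323, 0.192 , 0.038 ])]Traceback (most recent call last):
  File "<stdin>", line 3, in <module>
IndexError: list index out of range
```

```bash
python3 - <<'E'
from h import *
go(.578,.187,.085,-173.5)
E
```

```text
t 15.55 tcp [ 0.4715 -0.0747  0.176 ] yaw_y -167.42 tilt [ 0.002 -0.001] j [ 11.  10. -24.   0. -56.   2.] F [-0.1  0.2 -5.7] w 0.567
-> shift [-23.24 -16.08   9.09] twist 6.08
```

Call:
{"fn": "carry_out", "kwargs": {"steps": [[[-2, -1.5, 0], 0.5], [[-5, -3.5, 0], 1.5], [[-8, -5.5, 0], 2], [[-11, -7.5, 0], 3], [[-14, -9.6, 0], 4], [[-17, -11.7, 0], 5], [[-20, -13.8, 2], 6], [[-22, -15.2, 4], 6], [[-23, -16, 6], 6], [[-23.2, -16.1, 7.5], 6], [[-23.2, -16.1, 8.5], 6], [[-23.2, -16.1, 9.1], 6], [[-23.2, -16.1, 9.1], 6]]}}

```text
time_s: 16.85
tcp_pos: [0.5779, 0.1859, 0.0841]
ee_rot: [[0.114, -0.994, 0.0], [-0.994, -0.114, -0.002], [0.002, -0.0, -1.0]]
wrist_force: [-0.1, -0.3, -5.9]
gripper_width: 0.569
```

```bash
python3 - <<'E'
from h import *
a=r.capture("scene")[:,:,::-1].copy(); b=r.capture("top")[:,:,::-1].copy()
for c in("scene","top"):
    for n in("core_center","rest","rest_fence","stop_post"): print(c,n,[(np.round(d["centre"],4).tolist(),round(d["confidence"],2)) for d in r.place_of(c,n)[:2]])
go(.578,.187,.052,-173.5)
cv2.imwrite("pics/v9.png",np.hstack([cv2.resize(a[120:270,210:350],(392,420),interpolation=2),cv2.resize(b[100:250,140:280],(392,420),interpolation=2)]))
E
```

```text
scene core_center [([0.5771, 0.1849, 0.0979], 0.65), ([0.1984, -0.3779, 0.0172], 0.61)]
scene rest [([0.5433, 0.1865, 0.0016], 0.56)]
scene rest_fence [([0.6342, 0.1957, 0.0414], 0.62)]
scene stop_post [([0.471, 0.1751, 0.0946], 0.56), ([0.5434, -0.0278, 0.0063], 0.34)]
top core_center [([0.5797, 0.1879, 0.1018], 0.93), ([0.1953, -0.3725, 0.0203], 0.75)]
top rest [([0.5388, 0.1848, 0.0], 0.73)]
top rest_fence [([0.6337, 0.1922, 0.0399], 0.89)]
top stop_post [([0.5794, 0.1871, 0.1012], 0.69), ([0.4688, 0.1703, 0.0939], 0.56)]
t 17.35 tcp [0.5784 0.1867 0.0852] yaw_y -173.43 tilt [ 0.003 -0.001] j [ 33.  28. -12.   0. -50. -27.] F [-0.6  0.  -6.9] w 0.566
-> shift [-0.04  0.04  3.32] twist 0.07
```

View pics/v9.png

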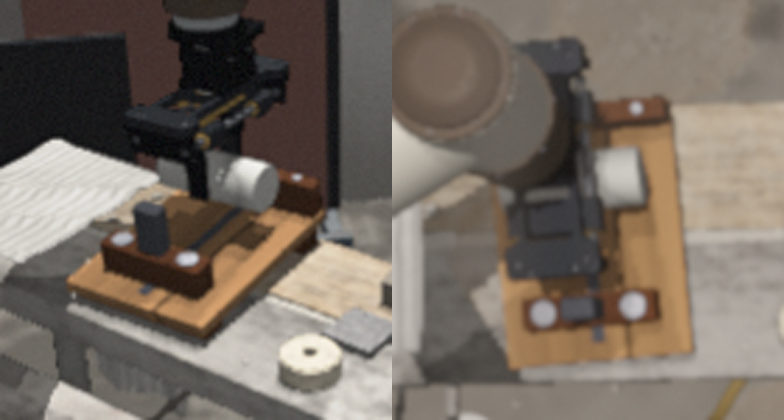

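The core is held level and parallel to the fence at crop (250,180), and the body is clear of the post. I'm lowering it gently.

Call:
{"fn": "carry_out", "kwargs": {"steps": [[[0, -0.3, 1], 0], [[0, -0.3, 2], 0], [[0, -0.3, 2.7], 0], [[0, -0.3, 3.2], 0], [[0, -0.3, 3.4], 0], [[0, -0.3, 3.4], 0]]}}

```text
time_s: 17.95
tcp_pos: [0.5813, 0.187, 0.0508]
ee_rot: [[0.115, -0.993, 0.002], [-0.993, -0.115, -0.001], [0.001, -0.002, -1.0]]
wrist_force: [-0.4, 0.9, -5.6]
gripper_width: 0.565
```

Call:
{"fn": "carry_out", "kwargs": {"steps": [[[0, 0, 0.1], 0], [[0, 0, 0.2], 0], [[0, 0, 0.2], 0]]}}

```text
time_s: 18.25
tcp_pos: [0.5813, 0.1869, 0.0489]
ee_rot: [[0.115, -0.993, 0.002], [-0.993, -0.115, -0.001], [0.001, -0.002, -1.0]]
wrist_force: [0.3, -0.2, -5.1]
gripper_width: 0.567
```

Call:
{"fn": "carry_out", "kwargs": {"steps": [[[0, 0, 0.1], 0], [[0, 0, 0.15], 0], [[0, 0, 0.15], 0]]}}

```text
time_s: 18.55
tcp_pos: [0.5814, 0.187, 0.0476]
ee_rot: [[0.115, -0.993, 0.002], [-0.993, -0.115, -0.001], [0.001, -0.002, -1.0]]
wrist_force: [0.1, -0.5, -4.4]
gripper_width: 0.569
```

Call:
{"fn": "carry_out", "kwargs": {"steps": [[[0, 0, 0.1], 0], [[0, 0, 0.1], 0]]}}

```text
time_s: 18.75
tcp_pos: [0.5815, 0.187, 0.0476]
ee_rot: [[0.115, -0.993, 0.003], [-0.993, -0.115, -0.001], [0.001, -0.003, -1.0]]
wrist_force: [-2.7, 0.1, 0.7]
gripper_width: 0.565
```

Contact felt: the board now carries the core's weight. I'll loosen the jaws slightly, raise them a little, and walk the core downhill on the lower finger so it can't gain speed.

Call:
{"fn": "carry_out", "kwargs": {"steps": [[[0, 0, 0], 0], [[0, 0, 0], 0], [[0, 0, 0], 0], [[0, 0, -0.4], 0], [[0, 0, -0.8], 0], [[0, 0, -0.8], 0], [[0, 0.3, -0.8], 0], [[0, 0.6, -0.75], 0]], "gripper": 0.28}}

```text
time_s: 19.55
tcp_pos: [0.5754, 0.1863, 0.0551]
ee_rot: [[0.115, -0.993, 0.003], [-0.993, -0.115, -0.001], [0.001, -0.003, -1.0]]
wrist_force: [-1.7, -0.2, -0.4]
gripper_width: 0.642
```

Call:
{"fn": "carry_out", "kwargs": {"steps": [[[0, 0.3, 0], 0], [[0, 0.6, 0.05], 0], [[0, 0.9, 0.1], 0], [[0, 1.2, 0.1], 0], [[0, 1.5, 0.1], 0], [[0, 1.8, 0.15], 0], [[0, 2.1, 0.15], 0], [[0, 2.4, 0.2], 0], [[0, 2.7, 0.2], 0], [[0, 3.0, 0.2], 0], [[0, 3.3, 0.2], 0], [[0, 3.6, 0.25], 0], [[0, 3.8, 0.25], 0], [[0, 4.0, 0.25], 0], [[0, 4.0, 0.25], 0]]}}

```text
time_s: 21.05
tcp_pos: [0.5352, 0.1816, 0.0524]
ee_rot: [[0.115, -0.993, 0.002], [-0.993, -0.115, -0.001], [0.001, -0.002, -1.0]]
wrist_force: [-1.5, 0.4, 0.3]
gripper_width: 0.642
```

```bash
python3 - <<'E'
from h import *
a=r.capture("scene")[:,:,::-1].copy(); b=r.capture("top")[:,:,::-1].copy()
for c in("scene","top"):
    for n in("core_center","stop_post"): print(c,n,[(np.round(d["centre"],4).tolist(),round(d["confidence"],2)) for d in r.place_of(c,n)[:2]])
go(.578,.187,.052,-173.5)
cv2.imwrite("pics/v10.png",np.hstack([cv2.resize(a[120:270,210:350],(392,420),interpolation=2),cv2.resize(b[100:250,140:280],(392,420),interpolation=2)]))
E
```

```text
scene core_center [([0.1974, -0.3754, 0.0172], 0.73), ([0.5278, 0.1801, 0.0575], 0.62)]
scene stop_post [([0.4728, 0.1755, 0.0987], 0.55)]
top core_center [([0.1947, -0.3771, 0.0183], 0.78), ([0.5311, 0.1796, 0.0579], 0.72)]
top stop_post [([0.4667, 0.1715, 0.0917], 0.54)]
t 21.35 tcp [0.5354 0.1815 0.0524] yaw_y -173.41 tilt [ 0.002 -0.001] j [ 35.  27. -20.   0. -43. -29.] F [-2.4 -0.1  1.3] w 0.643
-> shift [-0.05 -4.3   0.05] twist 0.09
```

View pics/v10.png

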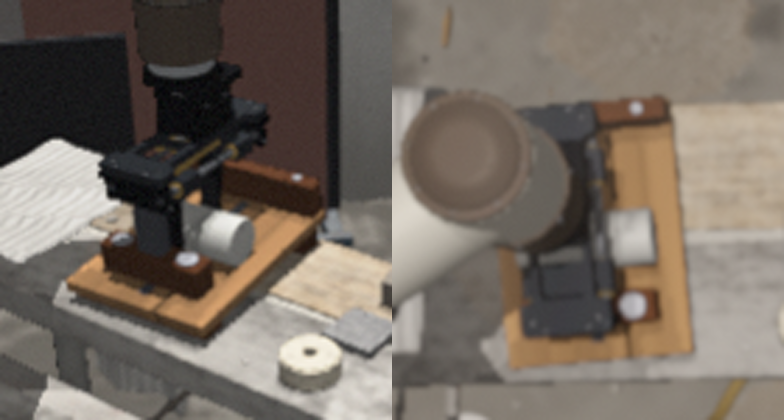

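Call:
{"fn": "carry_out", "kwargs": {"steps": [[[0, 0, -1], 0], [[0, 0, -4], 0], [[0, 0, -8], 0], [[0, 0, -10], 0], [[0, 0, -10], 0], [[0, 0, -10], 0], [[0, 0, -10], 0], [[0, 0, -10], 0], [[0, 0, -10], 0], [[0, 0, -10], 0]]}}

```text
time_s: 22.35
tcp_pos: [0.5349, 0.1815, 0.1517]
ee_rot: [[0.115, -0.993, 0.001], [-0.993, -0.115, -0.002], [0.002, -0.001, -1.0]]
wrist_force: [-0.3, -0.4, 0.3]
gripper_width: 0.641
```

```bash
python3 - <<'E'
from h import *
a=r.capture("scene")[:,:,::-1].copy(); b=r.capture("top")[:,:,::-1].copy()
for c in("scene","top"):
    for n in("core_center","stop_post"): print(c,n,[(np.round(d["centre"],4).tolist(),round(d["confidence"],2)) for d in r.place_of(c,n)[:2]])
go(.45,.172,.152,-173.5)
cv2.imwrite("pics/v11.png",np.hstack([cv2.resize(a[140:260,220:340],(400,400),interpolation=2),cv2.resize(b[120:240,150:270],(400,400),interpolation=2)]))
E
```

```text
scene core_center [([0.1982, -0.3791, 0.014], 0.66), ([0.5084, 0.1766, 0.0572], 0.64)]
scene stop_post [([0.4719, 0.1737, 0.096], 0.76)]
top core_center [([0.197, -0.379, 0.0191], 0.86), ([0.5107, 0.1761, 0.0587], 0.73)]
top stop_post [([0.4666, 0.1711, 0.0965], 0.75), ([0.4667, -0.0182, 0.0135], 0.47)]
t 22.65 tcp [0.5351 0.1817 0.1524] yaw_y -173.41 tilt [ 0.002 -0.001] j [ 35.  20. -14.   0. -56. -29.] F [ 1.  -0.2  0.4] w 0.639
-> shift [-0.01  8.57  0.02] twist 0.09
```

View pics/v11.png

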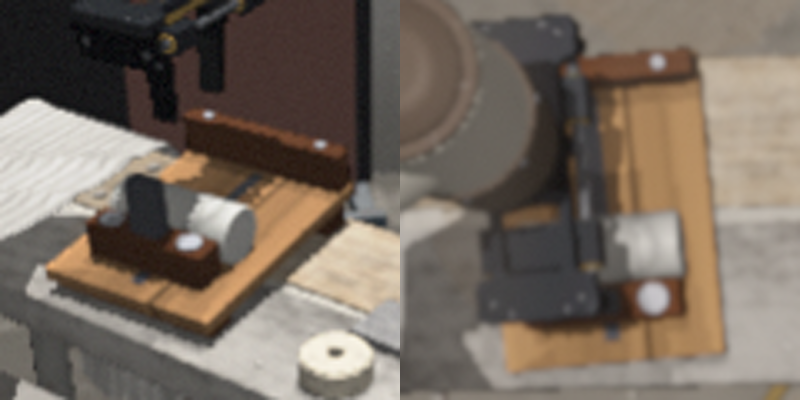

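The core has rolled gently against the stop: centre about (0.51, 0.176), 40 mm uphill of the post as it should be. Next I'll go behind the post with shut fingers and push it uphill.

```bash
python3 - <<'E'
from h import *
go(.422,.1665,.085,-173.4)
E
```

```text
t 22.65 tcp [0.5351 0.1817 0.1524] yaw_y -173.41 tilt [ 0.002 -0.001] j [ 35.  20. -14.   0. -56. -29.] F [ 1.  -0.2  0.4] w 0.639
-> shift [ 0.2  11.43  6.72] twist -0.01
```

Call:
{"fn": "carry_out", "kwargs": {"steps": [[[0.1, 3, 0], 0], [[0.2, 7, 0], 0], [[0.2, 10, 0], 0], [[0.2, 11.4, 0], 0], [[0.2, 11.4, 0], 0], [[0.2, 11.4, 0], 0], [[0.2, 11.4, 3], 0], [[0.2, 11.4, 6], 0], [[0.2, 11.4, 6.7], 0], [[0.2, 11.4, 6.7], 0]], "gripper": -1}}

```text
time_s: 23.65
tcp_pos: [0.4228, 0.1664, 0.0842]
ee_rot: [[0.114, -0.993, 0.0], [-0.993, -0.114, -0.003], [0.003, -0.0, -1.0]]
wrist_force: [0.1, -0.3, 0.1]
gripper_width: 0.002
```

Call:
{"fn": "carry_out", "kwargs": {"steps": [[[0, -0.5, 0], 0], [[0, -1, 0], 0], [[0, -1.4, 0], 0], [[0, -1.8, 0], 0], [[0, -2.2, 0], 0], [[0, -2.5, 0], 0], [[0, -2.8, -0.05], 0], [[0, -3.2, -0.1], 0], [[0, -3.6, -0.1], 0], [[0, -3.6, -0.1], 0]]}}

```text
time_s: 24.65
tcp_pos: [0.4583, 0.1703, 0.0852]
ee_rot: [[0.114, -0.993, -0.001], [-0.993, -0.114, -0.004], [0.004, 0.001, -1.0]]
wrist_force: [-2.3, 0.6, 2.6]
gripper_width: 0.005
```

```bash
python3 - <<'E'
from h import *
r.capture("scene"); r.capture("top")
for c in("scene","top"):
    for n in("core_center","stop_post"): print(c,n,[(np.round(d["centre"],4).tolist(),round(d["confidence"],2)) for d in r.place_of(c,n)[:2]])
go(.422,.1665,.085,-173.4)
E
```

```text
scene core_center [([0.1977, -0.3777, 0.0195], 0.82)]
scene stop_post [([0.4817, 0.1773, 0.0949], 0.7)]
top core_center [([0.1941, -0.3747, 0.0194], 0.97), ([0.523, 0.1806, 0.0592], 0.81)]
top stop_post [([0.4818, 0.1754, 0.0964], 0.61)]
t 24.95 tcp [0.4583 0.1703 0.0852] yaw_y -173.42 tilt [ 0.    -0.004] j [ 40.  18. -29.   0. -43. -33.] F [-2.5 -1.2  1.2] w 0.001
-> shift [-0.04  3.65  0.02] twist -0.02
```

Call:
{"fn": "carry_out", "kwargs": {"steps": [[[0, -0.2, 0], 0], [[0, -0.5, -0.05], 0], [[0, -0.9, -0.05], 0], [[0, -1.4, -0.1], 0], [[0, -1.9, -0.15], 0], [[0, -2.4, -0.15], 0], [[0, -2.9, -0.2], 0], [[0, -3.4, -0.25], 0], [[0, -3.9, -0.25], 0], [[0, -4.4, -0.3], 0], [[0, -4.9, -0.35], 0], [[0, -5.4, -0.4], 0], [[0, -5.8, -0.4], 0], [[0, -6.2, -0.45], 0], [[0, -6.5, -0.45], 0], [[0, -6.8, -0.5], 0], [[0, -7.1, -0.5], 0], [[0, -7.3, -0.5], 0], [[0, -7.5, -0.5], 0], [[0, -7.5, -0.5], 0]]}}

```text
time_s: 26.95
tcp_pos: [0.5335, 0.1789, 0.0904]
ee_rot: [[0.115, -0.993, 0.001], [-0.993, -0.115, -0.004], [0.004, -0.001, -1.0]]
wrist_force: [-2.7, -2.7, 3.3]
gripper_width: 0.006
```

```bash
python3 - <<'E'
from h import *
r.capture("scene"); r.capture("top")
for c in("scene","top"):
    for n in("core_center","stop_post","rest_fence"): print(c,n,[(np.round(d["centre"],4).tolist(),round(d["confidence"],2)) for d in r.place_of(c,n)[:2]])
go(.5445,.18,.091,-173.4)
E
```

```text
scene core_center [([0.5969, 0.1871, 0.0603], 0.85), ([0.2, -0.3764, 0.0149], 0.72)]
scene stop_post [([0.5576, 0.1879, 0.1024], 0.96)]
scene rest_fence [([0.6331, 0.1955, 0.0428], 0.58), ([0.5423, -0.2452, -0.0009], 0.36)]
top core_center [([0.1962, -0.3756, 0.0214], 0.96), ([0.5988, 0.1879, 0.0637], 0.6)]
top stop_post [([0.5551, 0.1807, 0.0996], 0.64), ([0.5482, -0.0232, 0.0039], 0.48)]
top rest_fence [([0.636, 0.1938, 0.0401], 0.69), ([0.5451, -0.0238, 0.0028], 0.67)]
t 27.35 tcp [0.5332 0.1793 0.0901] yaw_y -173.42 tilt [ 0.001 -0.003] j [ 35.  24. -18.   0. -48. -29.] F [-1.4 -1.6 -0.7] w 0.005
-> shift [ 0.07 -1.13 -0.09] twist -0.02
```

Call:
{"fn": "carry_out", "kwargs": {"steps": [[[0, -0.2, 0], 0], [[0, -0.4, 0], 0], [[0, -0.5, 0], 0], [[0, -0.6, -0.05], 0], [[0, -0.7, -0.05], 0], [[0, -0.7, -0.05], 0]]}}

```text
time_s: 27.95
tcp_pos: [0.5402, 0.1801, 0.0904]
ee_rot: [[0.115, -0.993, 0.001], [-0.993, -0.115, -0.003], [0.003, -0.0, -1.0]]
wrist_force: [-4.6, -2.0, 2.7]
gripper_width: 0.005
```

Call:
{"fn": "carry_out", "kwargs": {"steps": [[[0, -0.1, 0], 0], [[0, -0.2, 0], 0], [[0, -0.2, 0], 0]]}}

```text
time_s: 28.25
tcp_pos: [0.5425, 0.1804, 0.0906]
ee_rot: [[0.115, -0.993, 0.001], [-0.993, -0.115, -0.003], [0.003, -0.001, -1.0]]
wrist_force: [-4.3, -2.0, 3.3]
gripper_width: 0.002
```

Call:
{"fn": "carry_out", "kwargs": {"steps": [[[0, -0.1, 0], 0], [[0, -0.1, 0], 0]]}}

```text
time_s: 28.45
tcp_pos: [0.5437, 0.1805, 0.0907]
ee_rot: [[0.115, -0.993, 0.002], [-0.993, -0.115, -0.003], [0.003, -0.001, -1.0]]
wrist_force: [-3.7, -1.8, 2.5]
gripper_width: 0.004
```

Call:
{"fn": "carry_out", "kwargs": {"steps": [[[0, -0.1, 0], 0], [[0, -0.1, 0], 0]]}}

```text
time_s: 28.65
tcp_pos: [0.5442, 0.1805, 0.0907]
ee_rot: [[0.115, -0.993, 0.001], [-0.993, -0.115, -0.003], [0.003, -0.0, -1.0]]
wrist_force: [-5.3, -1.5, 4.3]
gripper_width: 0.001
```

```bash
python3 - <<'E'
from h import *
r.capture("scene"); r.capture("top")
for c in("scene","top"):
    for n in("core_center","stop_post","rest_fence"): print(c,n,[(np.round(d["centre"],4).tolist(),round(d["confidence"],2)) for d in r.place_of(c,n)[:2]])
go(.5445,.18,.091,-173.4)
E
```

```text
scene core_center [([0.6065, 0.1878, 0.0654], 0.76), ([0.1968, -0.3772, 0.016], 0.64)]
scene stop_post [([0.5677, 0.1861, 0.102], 0.8)]
scene rest_fence [([0.6374, 0.1954, 0.0446], 0.88)]
top core_center [([0.6094, 0.1894, 0.0631], 0.8), ([0.1967, -0.3769, 0.0198], 0.58)]
top stop_post [([0.5637, 0.183, 0.1009], 0.72)]
top rest_fence [([0.6365, 0.1926, 0.0374], 0.76), ([0.5427, -0.2455, -0.0027], 0.72)]
t 29.05 tcp [0.5442 0.1805 0.0907] yaw_y -173.42 tilt [ 0.001 -0.003] j [ 35.  24. -17.   0. -49. -28.] F [-6.  -1.4  4.4] w 0.009
-> shift [ 0.05 -0.02 -0.03] twist -0.02
```

Call:
{"fn": "carry_out", "kwargs": {"steps": [[[0, -0.1, 0], 0], [[0, -0.1, 0], 0]]}}

```text
time_s: 29.25
tcp_pos: [0.5442, 0.1805, 0.0906]
ee_rot: [[0.114, -0.993, -0.001], [-0.993, -0.114, -0.004], [0.004, 0.002, -1.0]]
wrist_force: [-7.0, -1.2, 5.7]
gripper_width: 0.007
```

Call:
{"fn": "carry_out", "kwargs": {"steps": [[[0, -0.1, 0], 0], [[0, -0.1, 0], 0]]}}

```text
time_s: 29.45
tcp_pos: [0.5441, 0.1804, 0.0907]
ee_rot: [[0.114, -0.993, -0.004], [-0.993, -0.114, -0.004], [0.004, 0.004, -1.0]]
wrist_force: [-7.9, -0.7, 6.0]
gripper_width: 0.004
```

The post no longer moves, so the core is against the fence. One slightly firmer, still gentle push will seat it.

Call:
{"fn": "carry_out", "kwargs": {"steps": [[[0, -0.15, 0], 0], [[0, -0.3, 0], 0], [[0, -0.3, 0], 0], [[0, -0.3, 0], 0]]}}

```text
time_s: 29.85
tcp_pos: [0.5442, 0.1803, 0.0907]
ee_rot: [[0.114, -0.993, -0.009], [-0.993, -0.114, -0.006], [0.005, 0.01, -1.0]]
wrist_force: [-13.4, 0.3, 9.0]
gripper_width: 0.003
```

Call:
{"fn": "carry_out", "kwargs": {"steps": [[[0, 0.2, 0], 0], [[0, 0.8, 0], 0], [[0, 2, 0], 0], [[0, 3, 0], 0], [[0, 3, 0], 0], [[0, 3, -4], 0], [[0, 3, -9], 0], [[0, 5, -14], 0], [[0, 10, -18], 0], [[0, 10, -18], 0], [[0, 10, -18], 0], [[0, 10, -18], 0]]}}

```text
time_s: 31.05
tcp_pos: [0.4465, 0.1702, 0.2716]
ee_rot: [[0.114, -0.993, -0.009], [-0.993, -0.114, -0.005], [0.004, 0.009, -1.0]]
wrist_force: [-0.0, 0.2, -0.4]
gripper_width: 0.004
```

```bash
python3 - <<'E'
from h import *
a=r.capture("scene")[:,:,::-1].copy(); b=r.capture("top")[:,:,::-1].copy()
for c in("scene","top"):
    for n in("core_center","stop_post","rest_fence","rest","block_center","felt_center","tile_center"): print(c,n,[(np.round(d["centre"],4).tolist(),round(d["confidence"],2)) for d in r.place_of(c,n)[:2]])
go(.5445,.18,.091,-173.4)
cv2.imwrite("pics/v12.png",np.hstack([cv2.resize(a[150:250,230:330],(400,400),interpolation=2),cv2.resize(b[120:240,150:270],(400,400),interpolation=2)]))
E
```

```text
scene core_center [([0.1969, -0.3785, 0.0163], 0.94), ([0.6095, 0.1896, 0.0633], 0.8)]
scene stop_post [([0.5705, 0.1868, 0.1032], 0.95)]
scene rest_fence [([0.6348, 0.1965, 0.0446], 0.59)]
scene rest [([0.5407, 0.1855, 0.0002], 0.67), ([0.5421, -0.2446, -0.0023], 0.41)]
scene block_center [([0.6351, -0.0216, 0.0172], 0.84)]
scene felt_center [([0.4653, -0.0205, 0.0136], 0.89)]
scene tile_center [([0.5453, -0.0265, 0.0044], 0.54)]
top core_center [([0.1944, -0.3755, 0.0193], 0.63), ([0.6101, 0.1897, 0.0628], 0.55)]
top stop_post [([0.5664, 0.1823, 0.0994], 0.74)]
top rest_fence [([0.6332, 0.1924, 0.0378], 0.8), ([0.5448, -0.024, 0.0003], 0.57)]
top rest [([0.5372, 0.1827, 0.0003], 0.79), ([0.6285, -0.0208, 0.0148], 0.41)]
top block_center [([0.6301, -0.0228, 0.0164], 0.91)]
top felt_center [([0.4669, -0.02, 0.0166], 0.75)]
top tile_center [([0.5457, -0.0251, 0.0011], 0.83)]
t 31.85 tcp [0.4465 0.17   0.2717] yaw_y -173.45 tilt [-0.009 -0.006] j [ 40.   6. -14.  -0. -71. -34.] F [-0.  -0.3 -0.1] w 0.004
-> shift [  0.04 -10.03  17.97] twist -0.05
```

View pics/v12.png

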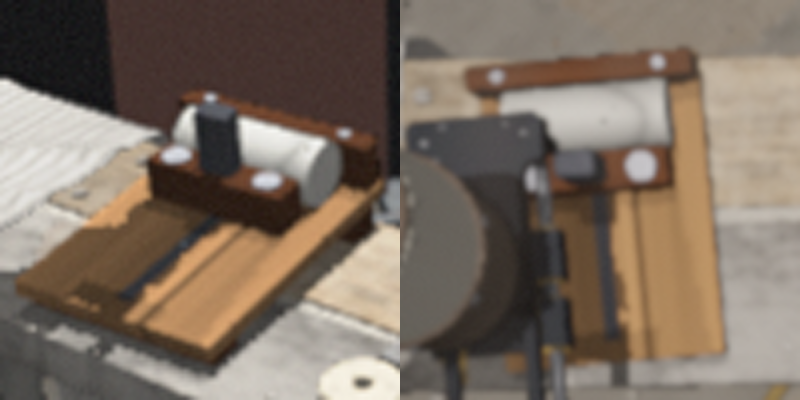

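```bash
python3 -c "
from station import r
print(r.finish_job())"
```

```text
the job is handed in; nothing more can be done
None
```

The core is on the rest, held between the stop and the fence. I handed the job in at about 32 s of the allowed 53 s; no verdict was reported.

**Deviation:** the move interface cannot tilt the tool, so I could not lean the gripper 40° as the task described. Instead I did this:
1. I pushed the core endwise from the -y end with the back of an open finger.
2. I gripped its +y end, dragged it clear of the shelf, and gripped it again at mid-length.
3. I laid it on the board, feeling for contact, and walked it down on the lower finger to about 20 mm from the stop. It rolled the rest of the way.
4. I pushed the post uphill with shut fingers until it stopped moving, at about 13 N wrist force, then backed off.

**Last checks:**
- **Core position:** the core centre is at about (0.610, 0.190). The fence foot is at (0.634, 0.195), about 25 mm away, which matches the core's radius.
- **Stop:** the camera networks put the post about 41.5 mm behind the core against the 40 mm expected, within their 4 mm error. I could not confirm the gap to 2 mm by camera. That the core has no play rests on the post having stopped moving under the push.
- **Parallel:** the last picture shows the core lying along the fence with no visible gap.
- **Bystanders:** the block, felt wheel and tile read within about 5 mm of where they started.
- **Robot:** it touches nothing.

The two cameras disagreed by 2–5 mm on the post and rest, so I relied on the force readings for the final fit.

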